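# Brake the stage carriage, snap the grease gun on its nipple and hold the stroke

## Robot

A 6-joint arm with a two-finger parallel gripper is mounted at the origin on a cart in front of the work surface, level with it; the furniture and walls round the work are solid. World frame = base frame: x ahead of the robot, y to its left, z up, the work surface at z = 0. Lengths are in m, angles in rad, forces in N, time in s.
With the tool pointing down it reaches from about 0.225 to 0.875 m from the base axis. Payload 3.4 kg.
Tool frame: the origin (TCP) lies at the centre of the arm's flange, where the gripper is bolted on; the fingertips stand manip.tcp_to_tips ahead of it and the grasp point (between the pads) lies 155 mm ahead of it (manip.tcp_to_tips is the distance from the TCP to the fingertips, in m); z points along the fingers, y is the line along which they close (so a half turn about z gives the same grasp; the last joint's range is limited). The gripper opens to 85 mm and grips with 20 to 120 N. Pads are 22 mm wide; open, the fingers measure 114 mm over their backs; the gripper's body (76 mm by 85 mm) begins 54 mm behind the grasp point. The pads swing forward as they close: fully open they stand 13 mm farther back than shut.
Start: joints at [-1.353, 0.276, 1.505, -0, 1.361, -0.121], TCP at [0.191, -0.542, 0.405] pointing down, gripper open.
Joint ranges: [-2.89, 2.89], [-0.75, 2.08], [0.22, 2.7], [-1.18, 4.32], [0.11, 2.71], [-2.7, 2.7]. Speed limits (rad/s): [2.57, 2.57, 3.14, 3.14, 3.14, 3.14].

## Interface

Orientations are given as a unit quaternion [w, x, y, z].
In Python, from rig import sensors, imaging, manip gives the robot as it stands. The module is installed in compiled form; this text tells all that it offers.
- The arm moves only by the tool jog_arm, never from a script. Its argument "plan" is a list of rows, each an object of numbers: "dx", "dy", "dz": the shift along the tool's x, y, z in mm; "ax", "ay", "az": the turn, a rotation vector about the tool's x, y, z in units of 6 degrees (1.0 is 6 degrees); "grip": the closure, from 0 (fully open) to 1 (shut). A call has 1 to 20 rows; each row shifts and turns the commanded pose from where the row before left it, along the tool's axes as they then stand; what a row does not reach is not made up. A row lasts 1/12 s, in which the tool goes at most 41.7 mm and 7.16 degrees, less where a joint would pass 70% of its speed; a pose out of reach is approached as far as the arm can. A call is refused whole if a number of a shift passes 41.7 or a number of a turn 1, either way. A call with a gripper value outside its range is refused whole. The fingers move at their own pace and stop on an object; "grip_force" is the grip in N (left out, the last holds). Time passes only in rows, so rows that do not move let the fingers close. It gives the time, the measured TCP pose, the force, the opening and the grip force at its end, in the units of the state.
- sensors.get_state(): the state, without advancing time (a new reading comes with each control period).
- imaging.get_image(name): name is "scene" or "top"; returns a dict with "image" (420x560x3 uint8, red, green, blue), "K" (3x3 intrinsics, pixels), "k1" (the pictures are not rectified: a ray, as slopes to the right and down, at radius r is drawn at 1 + k1 r^2 times it, then the intrinsics apply), "extrinsics" (4x4, takes a point from world to camera coordinates). Camera axes: x right, y up, looking along -z (the intrinsics and any distortion apply to the point x, -y, -z); pixel columns grow to the right and rows downward; lengths in m; the calibration is good to about 2 mm. A picture is of the moment at which its call begins. There is no depth.
- manip.sign_off(): hands the job in; it is judged then, once.
The state is a dict: "clock": time; "qpos": joint angles; "qd": joint speeds; "effort": joint torques, N m; "position": TCP position; "ee_rot": TCP orientation; "contact_force": force on the tool from outside, world axes, zero at the start; "moment": the same for the moment, N m; "width": finger opening in m; "gripper_force": force on a finger pad.
Only numpy, scipy, OpenCV 4.12 (cv2) and the standard library are available. Lean on these libraries where they do the work, as an engineer would, in place of code of your own. Each camera call takes 0.05 s, during which the arm holds its last target. There are 200 camera calls.

## Task

The guide of the small linear stage is due for grease. First press the brake lever on its carriage down until it latches, so that the carriage stays parked where it is on its rail; then take the push-type grease gun out of its stand, press its coupler squarely onto the carriage's tilted nipple until it snaps on, and push the barrel on down against its spring to the end of its stroke. Finish while gripping the gun and holding it pressed in there, and leave the other things on the table alone.

Things in the scene. Friction and masses are not known exactly. Their poses are not given: they have to be found in the camera images.
- carriage: Carriage of the linear stage: steel block, black end caps, aluminium top plate 74 x 84 mm (top 57 mm up) with a black round sensor on it (top 83 mm up). Runs freely on a rail on a dark 76 x 260 x 12 mm base plate. Origin on the rail's middle line at table height, 60 mm along the rail from the nipple's foot; x points across the rail to the back, y along the rail away from the nipple.
- lever_pad (a point): Top middle of the brake lever's thumb pad (26 x 30 mm). The lever sticks out of the carriage's front, 32 deg upwards with the brake off. Its pin lies parallel to the rail, 47 mm in front of the rail's middle line, 40 mm above the table; pin to pad 68 mm. From off to latched this point goes 37 mm down (85 to 47 mm above the table) and 16 mm outwards, away from the carriage, square to the rail.
- brake_lever (a joint): Angle of the brake lever: 0 up, brake off; 0.60 rad fully down. Pushing the pad down takes up to about 9 N; past 0.38 rad it snaps on down by itself and a spring plunger holds it at about 0.60, with the brake shoe on the rail. Let go earlier, it springs up again.
- nipple: Tilted steel grease nipple on a block at one end of the carriage. Origin at its foot, 44 mm above the table; z is its axis, pointing out of it: up, 30 deg off vertical, leaning along the rail away from the carriage. Hexagon 19 mm across, 6 mm high; neck 9 mm across; shoulder from 14 mm; head 14 mm across at 16.5 to 18.5 mm; cone to a tip 5 mm across at 26 mm.
- nipple_tip (a point): Middle of the nipple's tip, 26 mm from its foot along its axis; same axes as the nipple.
- gun: Push-type grease gun, about 0.3 kg, hanging nose down in its stand. Origin: middle of the underside of its finger flange, which rests on the stand; z is the gun's axis, away from the nose. Flange 42 mm across, z 0 to 5 mm; ribbed steel barrel 26 mm across (27 over the ribs), 5 to 58 mm; black cap 28 mm across, to 69 mm. Grip the barrel; fingertips just above the flange bear on it when pushing.
- coupler_mouth (a point): Middle of the open mouth of the gun's coupler (28 mm across, 30 mm long), the gun's nose end, at the end of a 15 mm tube: z = -58 mm in the gun's frame with the spring relaxed. Axes as the gun's.
- coupler_seat (a point): Bottom of the coupler's socket, 18 mm above the mouth, z = -40 mm in the gun's frame (relaxed); axes as the gun's. Four sprung jaws near the mouth leave a 10 mm opening; they meet the nipple's cone when this seat is about 10 mm from the tip, ride over the head at about 10 N and snap in behind it over the last 4 mm; then the seat rests on the tip. Up to about 3 mm off-centre still goes on.
- gun_nozzle (a joint): Stroke of the gun: how far tube and coupler are pushed into the barrel, 0 (relaxed) to 0.012 m (end of the stroke). The spring pushes back with about 11 N at the start and 17 N at the end, so the coupler snaps on first.
- gun_stand: The gun's stand, bent grey-painted plate screwed to the table: a 70 x 70 mm top plate, its top 70 mm up, with a 32 mm hole in the middle, on two side walls with feet (118 mm over the feet along y). Origin at the table under the hole.
- post_holder: Bystander: black optical post holder with a steel post, standing, 25 mm across, 105 mm high. Origin at its foot.
- filter_frame: Bystander: black square filter frame lying flat, 50 x 50 x 9 mm. Origin under its middle.
- sample_dish: Bystander: white round dish with two test cells, 60 mm across, 12 mm high. Origin under its middle.

How it is judged:
On the way, in this order (a step that is already met when the one before it is completed fails the run):
1. the brake lever is latched down (value of joint brake_lever above 0.52 rad), for 0.2 s.
2. the gun is lifted out of its stand in the gripper (height (world z) of gun above 0.09 m and contact force between the fingers and gun above 1 N and contact force between gun and gun_stand below 0.1 N), for 0.1 s.
3. the coupler has snapped onto the nipple, squarely (z of coupler_seat in the frame of nipple_tip below 0.0015 m and distance between coupler_seat and nipple_tip below 0.004 m and angle between the z axis of gun and the z axis of nipple, either way round below 0.17 rad), for 0.1 s.
At the end, for the whole second after the job is handed in: Lever latched (over 0.52 rad), carriage within 15 mm of its start; coupler seat under 1.5 mm from the nipple's tip along the axis, 4 mm in all, axes within 0.17 rad; stroke over 8.5 of 12 mm, gun still in the fingers' grip, pressing on the nipple with over 5 N, clear of the stand (all of step 3 and value of joint brake_lever above 0.52 rad and value of joint gun_nozzle above 0.0085 m and contact force between the fingers and gun above 2 N and contact force between gun and carriage above 5 N and contact force between gun and gun_stand below 0.1 N and linear speed of gun below 0.02 m/s and distance of carriage from where it was at the start of the episode below 0.015 m); the arm keeps its last pose, push and grip.
It fails at once if the carriage runs more than 15 mm along its rail (distance of carriage from where it was at the start of the episode above 0.015 m).
It fails at once if a bystander (post holder, filter frame, sample dish) is shifted by more than 2 cm, or the post holder is tipped over (distance of any of post_holder, filter_frame, sample_dish from where it was at the start of the episode above 0.02 m or angle between post_holder's own z axis and vertical above 0.5 rad).
It also fails if it takes over 61 s, if anything falls off the work surface, if the arm or the gripper's body presses on something with over 40 N, if the wrist force passes 120 N, or if a joint passes its speed limit or range.

## Working session

There is one attempt and no reset: what is moved stays moved. The work goes in short steps, Python scripts to look and compute and a tool call to move; the robot and the scene stay as the last step left them, time stands still between calls to the robot, and variables do not carry over. Pictures are saved under pics/ and viewed, at most 10 in all, crops included, and the job is handed in when it is done.

Besides the shell and the picture viewer there is one more tool, called as a command line: name --argument value ..., lists and objects as JSON in quotes. jog_arm: Moves the arm, as the interface text tells. Its arguments: {"type":"object","properties":{"plan":{"type":"array"},"grip_force":{"type":"number"}},"required":["plan"]}

```bash
mkdir -p pics; cat > h.py <<'E'
import numpy as np, cv2
from rig import sensors, imaging, manip
def grab(n,save=None):
    d=imaging.get_image(n)
    if save: cv2.imwrite('pics/'+save,cv2.cvtColor(d['image'],cv2.COLOR_RGB2BGR))
    return d
def proj(d,P):
    P=np.atleast_2d(P); E=np.array(d['extrinsics']); c=P@E[:3,:3].T+E[:3,3]
    s=np.c_[c[:,0]/-c[:,2],-c[:,1]/-c[:,2]]; s=s*(1+d['k1']*(s**2).sum(1,keepdims=True))
    K=np.array(d['K']); return s@K[:2,:2].T+K[:2,2]
def ray(d,uv):
    K=np.array(d['K']); E=np.array(d['extrinsics'])
    s0=np.linalg.solve(K[:2,:2],np.array(uv,float)-K[:2,2]); s=s0.copy()
    for _ in range(20): s=s0/(1+d['k1']*(s@s))
    v=E[:3,:3].T@np.array([s[0],-s[1],-1]); o=-E[:3,:3].T@E[:3,3]
    return o,v/np.linalg.norm(v)
def onz(d,uv,z):
    o,v=ray(d,uv); return o+v*(z-o[2])/v[2]
def tri(rs):
    A=sum(np.eye(3)-np.outer(v,v) for o,v in rs); b=sum((np.eye(3)-np.outer(v,v))@o for o,v in rs)
    return np.linalg.solve(A,b)
E
python3 - <<'E'
from h import *
for n in('scene','top'):
    d=grab(n,n+'0.png'); print(n,d['K'],d['k1'],d['extrinsics'])
print(manip.tcp_to_tips,sensors.get_state())
E
```

```text
scene [[453.2323206    0.         284.7813408 ]
 [  0.         453.2323206  207.91908579]
 [  0.           0.           1.        ]] -0.13519819050887114 [[-0.79000674 -0.61302848 -0.00924329  0.41466085]
 [ 0.41152841 -0.54138944  0.73317245 -0.24129285]
 [-0.45445981  0.5754073   0.67997994 -0.96757717]
 [ 0.          0.          0.          1.        ]]
top [[506.34814437   0.         281.01881809]
 [  0.         506.34814437 204.77465769]
 [  0.           0.           1.        ]] 0.04991084611017762 [[ 5.13931519e-02 -9.98678230e-01 -7.32083159e-04  7.32312848e-03]
 [ 9.72140124e-01  4.98595744e-02  2.29036248e-01 -5.11745224e-01]
 [-2.28697014e-01 -1.24825821e-02  9.73417619e-01 -1.15878060e+00]
 [ 0.00000000e+00  0.00000000e+00  0.00000000e+00  1.00000000e+00]]
0.1734 {'clock': 0.1, 'qpos': array([-1.35301628e+00,  2.76543241e-01,  1.50598208e+00,  2.62221476e-05,
        1.36073157e+00, -1.21005192e-01]), 'qd': array([ 0.00137363, -0.0013399 , -0.00157613, -0.0011764 , -0.00017275,
        0.00224738]), 'effort': array([ 7.98184792e-04, -4.17701054e+01, -2.46404600e+01, -2.82565334e-04,
        5.76077247e-03,  5.87056803e-06]), 'position': array([ 0.19105377, -0.54213948,  0.40392918]), 'ee_rot': array([-8.31765911e-04,  9.85687465e-01,  1.68580927e-01, -2.74428490e-05]), 'contact_force': array([ 0.83401888,  0.42487228, -0.52254285]), 'moment': array([-0.0022924 ,  0.0362718 ,  0.03515716]), 'gripper_force': 0.0, 'width': 0.08558615899147652}
```

View pics/scene0.png

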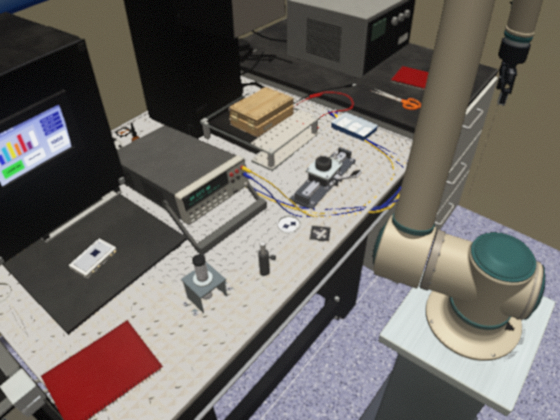

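View pics/top0.png

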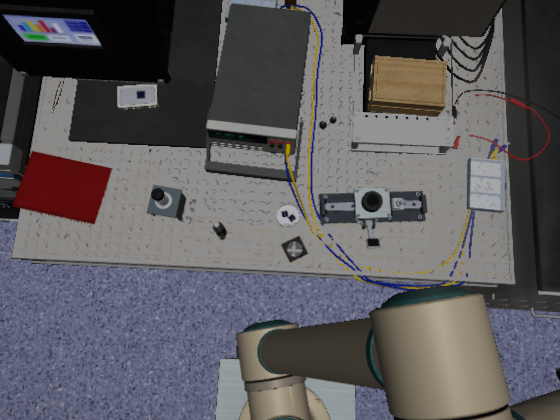

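The scene view shows the stage at about (325,175), the dish at (288,224), the frame at (320,233), the post holder at (265,260) and the gun in its stand at (203,275). In the top view the carriage is at (372,203), the lever pad at (373,242) and the gun at (163,197).

```bash
python3 - <<'E'
import cv2,numpy as np
s=cv2.imread('pics/scene0.png');t=cv2.imread('pics/top0.png')
c=lambda i,x,y,w,h,k:cv2.resize(i[y:y+h,x:x+w],None,fx=k,fy=k,interpolation=cv2.INTER_CUBIC)
A=np.hstack([c(t,310,175,130,80,3.05)[:240,:395],c(s,285,135,80,49,4.95)[:240,:395]])
B=np.hstack([c(t,130,170,79,48,5)[:240,:395],c(s,170,240,79,70,5)[:350,:395][:240]])
B2=c(s,170,240,79,70,5)
cv2.imwrite('pics/c1.png',np.vstack([A,B]))
E
```

```text
(no output)
```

View pics/c1.png

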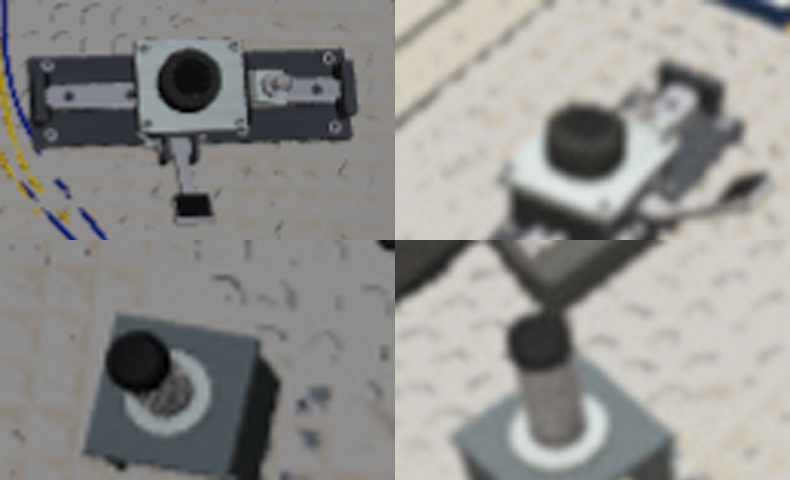

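The crops show the nipple on the right (-y) side of the carriage at about (400,203) in the top view, and the gun's cap at about (158,194) with its white flange at (164,201).

```bash
cat > m.py <<'E'
from h import *
d=grab('top'); t=lambda x,y:(310+(x+.5)/3.05-.5,175+(y+.5)/3.05-.5); g=lambda x,y:(130+(x+.5)/5-.5,170+(y+.5)/5-.5)
def P(l,uv,z): p=onz(d,uv,z); print(l,np.round(p*1000,1)); return p
pc=[P('plate',t(*q),.057) for q in((137,40),(247,40),(249,130),(136,135))]
print('plate mean',np.mean(pc,0))
bc=[P('base',t(*q),.012) for q in((28,60),(343,50),(353,138),(38,145))]
print('base mean',np.mean(bc,0)); a=(bc[0]+bc[3]-bc[1]-bc[2]); print('rail ang from y deg',np.degrees(np.arctan2(-a[0],a[1])))
P('pad',t(193,206),.085); P('nip',t(275,85),.06); P('sensor',t(190,80),.083)
P('cap',g(138,119),.139);P('flange',g(168,153),.075);P('stand',g(117,73),.07);P('stand',g(260,102),.07);P('stand',g(228,237),.07);P('stand',g(85,212),.07)
P('post',(220,230),.1)
e=grab('scene');s=lambda x,y:(170+(x+.5)/5-.5,240+(y+.5)/5-.5)
d=e;P('cap s',s(540-395,335-240),.139);P('flange s',s(558-395,430-240),.075)
P('pad s',(285+(745-395)/4.95,135+188/4.95),.085)
P('sensor s',(285+(588-395)/4.95,135+125/4.95),.083)
E
python3 m.py
```

```text
plate [ 562.7 -142.5   57. ]
plate [ 567.1 -229.6   57. ]
plate [ 494.1 -231.3   57. ]
plate [ 485.5 -143.1   57. ]
plate mean [ 0.52735624 -0.18663014  0.057     ]
base [553.6 -59.4  12. ]
base [ 575.2 -317.4   12. ]
base [ 501.7 -324.5   12. ]
base [482.7 -69.9  12. ]
base mean [ 0.52831631 -0.19280857  0.012     ]
rail ang from y deg 4.534236121901131
pad [ 426.9 -183.3   85. ]
nip [ 530.7 -250.9   60. ]
sensor [ 525.5 -180.4   83. ]
cap [504.  312.1 139. ]
flange [503.8 313.2  75. ]
stand [543.1 342.9  70. ]
stand [532.3 273.2  70. ]
stand [465.7 281.9  70. ]
stand [474.3 350.5  70. ]
post [434.6 169.8 100. ]
cap s [501.6 315.1 139. ]
flange s [503.8 314.9  75. ]
pad s [ 424.1 -180.7   85. ]
sensor s [ 524.8 -178.3   83. ]
```

jog_arm --plan '[{"az": 0.84, "grip": 1}, {"az": 0.83, "grip": 1}, {"az": 0.83, "grip": 1}, {"dx": 18.6, "dy": -24.3, "grip": 1}, {"dx": 18.6, "dy": -24.3, "grip": 1}, {"dx": 18.6, "dy": -24.3, "grip": 1}, {"dx": 18.6, "dy": -24.3, "grip": 1}, {"dx": 18.6, "dy": -24.3, "grip": 1}, {"dx": 18.6, "dy": -24.3, "grip": 1}, {"dx": 18.6, "dy": -24.3, "grip": 1}, {"dx": 18.6, "dy": -24.3, "grip": 1}, {"dx": 18.6, "dy": -24.3, "grip": 1}, {"dx": 18.6, "dy": -24.3, "grip": 1}, {"dx": 18.6, "dy": -24.3, "grip": 1}, {"dx": 18.6, "dy": -24.3, "grip": 1}, {"dx": 18.6, "dy": -24.3, "grip": 1}, {"dx": 18.6, "dy": -24.3, "grip": 1}, {"grip": 1}]'

```text
$.plan[0]: bad value
```

jog_arm --plan '[{"dx": 0, "dy": 0, "dz": 0, "ax": 0, "ay": 0, "az": 0.84, "grip": 1}]'

```text
clock: 0.28
position: [0.1911, -0.5422, 0.4044]
ee_rot: [-0.0, 0.992, 0.124, -0.0]
contact_force: [-0.2, -0.2, -0.5]
width: 0.0758
gripper_force: 0.0
```

jog_arm --plan '[{"dx": 0, "dy": 0, "dz": 0, "ax": 0, "ay": 0, "az": 0.83, "grip": 1}, {"dx": 0, "dy": 0, "dz": 0, "ax": 0, "ay": 0, "az": 0.83, "grip": 1}, {"dx": 18.6, "dy": -24.3, "dz": 0, "ax": 0, "ay": 0, "az": 0, "grip": 1}, {"dx": 18.6, "dy": -24.3, "dz": 0, "ax": 0, "ay": 0, "az": 0, "grip": 1}, {"dx": 18.6, "dy": -24.3, "dz": 0, "ax": 0, "ay": 0, "az": 0, "grip": 1}, {"dx": 18.6, "dy": -24.3, "dz": 0, "ax": 0, "ay": 0, "az": 0, "grip": 1}, {"dx": 18.6, "dy": -24.3, "dz": 0, "ax": 0, "ay": 0, "az": 0, "grip": 1}, {"dx": 18.6, "dy": -24.3, "dz": 0, "ax": 0, "ay": 0, "az": 0, "grip": 1}, {"dx": 18.6, "dy": -24.3, "dz": 0, "ax": 0, "ay": 0, "az": 0, "grip": 1}, {"dx": 18.6, "dy": -24.3, "dz": 0, "ax": 0, "ay": 0, "az": 0, "grip": 1}, {"dx": 18.6, "dy": -24.3, "dz": 0, "ax": 0, "ay": 0, "az": 0, "grip": 1}, {"dx": 18.6, "dy": -24.3, "dz": 0, "ax": 0, "ay": 0, "az": 0, "grip": 1}, {"dx": 18.6, "dy": -24.3, "dz": 0, "ax": 0, "ay": 0, "az": 0, "grip": 1}, {"dx": 18.6, "dy": -24.3, "dz": 0, "ax": 0, "ay": 0, "az": 0, "grip": 1}, {"dx": 18.6, "dy": -24.3, "dz": 0, "ax": 0, "ay": 0, "az": 0, "grip": 1}, {"dx": 18.6, "dy": -24.3, "dz": 0, "ax": 0, "ay": 0, "az": 0, "grip": 1}, {"dx": 0, "dy": 0, "dz": 0, "ax": 0, "ay": 0, "az": 0, "grip": 1}, {"dx": 0, "dy": 0, "dz": 0, "ax": 0, "ay": 0, "az": 0, "grip": 1}]'

```text
clock: 1.78
position: [0.425, -0.1819, 0.4046]
ee_rot: [0.0, 0.999, 0.04, -0.0]
contact_force: [-0.1, 0.1, 0.5]
width: -0.0
gripper_force: 0.0
```

jog_arm --plan '[{"dx": 0, "dy": 0, "dz": 26, "ax": 0, "ay": 0, "az": 0, "grip": 1}, {"dx": 0, "dy": 0, "dz": 26, "ax": 0, "ay": 0, "az": 0, "grip": 1}, {"dx": 0, "dy": 0, "dz": 26, "ax": 0, "ay": 0, "az": 0, "grip": 1}, {"dx": 0, "dy": 0, "dz": 26, "ax": 0, "ay": 0, "az": 0, "grip": 1}, {"dx": 0, "dy": 0, "dz": 26, "ax": 0, "ay": 0, "az": 0, "grip": 1}, {"dx": 0, "dy": 0, "dz": 6, "ax": 0, "ay": 0, "az": 0, "grip": 1}, {"dx": -1, "dy": 0, "dz": 6, "ax": 0, "ay": 0, "az": 0, "grip": 1}, {"dx": -2, "dy": 0, "dz": 4, "ax": 0, "ay": 0, "az": 0, "grip": 1}, {"dx": -2, "dy": 0, "dz": 4, "ax": 0, "ay": 0, "az": 0, "grip": 1}, {"dx": -2, "dy": 0, "dz": 4, "ax": 0, "ay": 0, "az": 0, "grip": 1}, {"dx": 0, "dy": 0, "dz": 0, "ax": 0, "ay": 0, "az": 0, "grip": 1}]'

```text
clock: 2.7
position: [0.4174, -0.1841, 0.2514]
ee_rot: [0.001, 0.999, 0.039, 0.001]
contact_force: [-1.6, -1.1, 2.6]
width: 0.0001
gripper_force: 1.1
```

jog_arm --plan '[{"dx": -1.5, "dy": 0, "dz": 4, "ax": 0, "ay": 0, "az": 0, "grip": 1}, {"dx": -1.5, "dy": 0, "dz": 4, "ax": 0, "ay": 0, "az": 0, "grip": 1}, {"dx": -1.5, "dy": 0, "dz": 4, "ax": 0, "ay": 0, "az": 0, "grip": 1}, {"dx": -1, "dy": 0, "dz": 4, "ax": 0, "ay": 0, "az": 0, "grip": 1}, {"dx": -1, "dy": 0, "dz": 4, "ax": 0, "ay": 0, "az": 0, "grip": 1}, {"dx": -0.5, "dy": 0, "dz": 4, "ax": 0, "ay": 0, "az": 0, "grip": 1}, {"dx": 0, "dy": 0, "dz": 4, "ax": 0, "ay": 0, "az": 0, "grip": 1}, {"dx": 0, "dy": 0, "dz": 3, "ax": 0, "ay": 0, "az": 0, "grip": 1}, {"dx": 0, "dy": 0, "dz": 0, "ax": 0, "ay": 0, "az": 0, "grip": 1}, {"dx": 0, "dy": 0, "dz": 0, "ax": 0, "ay": 0, "az": 0, "grip": 1}, {"dx": 0, "dy": 0, "dz": 0, "ax": 0, "ay": 0, "az": 0, "grip": 1}]'

```text
clock: 3.62
position: [0.4106, -0.1842, 0.2201]
ee_rot: [0.0, 0.999, 0.039, -0.0]
contact_force: [-1.6, 0.8, 7.0]
width: -0.0
gripper_force: 3.6
```

```bash
python3 - <<'E'
from h import *
d=grab('scene')['image'];c=cv2.resize(d[120:220,270:400],None,fx=5,fy=5,interpolation=2)
cv2.imwrite('pics/l1.png',cv2.cvtColor(c,cv2.COLOR_RGB2BGR))
E
```

```text
(no output)
```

View pics/l1.png

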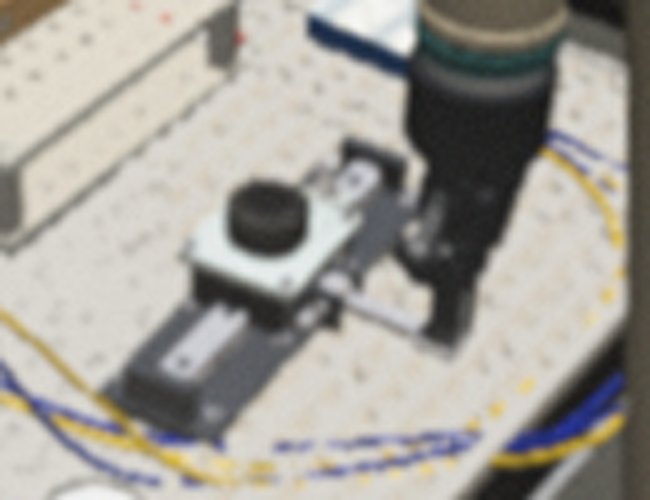

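The crop shows the lever flat, under the fingertips at about (450,345); it looks latched.

jog_arm --plan '[{"dx": 0, "dy": 0, "dz": 1.5, "ax": 0, "ay": 0, "az": 0, "grip": 1}, {"dx": 0, "dy": 0, "dz": 0, "ax": 0, "ay": 0, "az": 0, "grip": 1}, {"dx": 0, "dy": 0, "dz": -10, "ax": 0, "ay": 0, "az": 0, "grip": 1}, {"dx": 0, "dy": 0, "dz": -20, "ax": 0, "ay": 0, "az": 0, "grip": 1}, {"dx": 0, "dy": 0, "dz": -31, "ax": 0, "ay": 0, "az": 0, "grip": 1}, {"dx": 0, "dy": 0, "dz": -31, "ax": 0, "ay": 0, "az": 0, "grip": 1}, {"dx": 0, "dy": 0, "dz": -31, "ax": 0, "ay": 0, "az": 0, "grip": 1}, {"dx": 0, "dy": 0, "dz": -31, "ax": 0, "ay": 0, "az": 0, "grip": 1}, {"dx": 0, "dy": 0, "dz": -31, "ax": 0, "ay": 0, "az": 0, "grip": 1}]'

```text
clock: 4.42
position: [0.4104, -0.184, 0.4045]
ee_rot: [0.0, 0.999, 0.039, 0.0]
contact_force: [0.2, -0.3, 0.1]
width: -0.0003
gripper_force: 0.0
```

jog_arm --plan '[{"dx": 8.2, "dy": -30.6, "dz": 0, "ax": 0, "ay": 0, "az": 0, "grip": 0}, {"dx": 8.2, "dy": -30.6, "dz": 0, "ax": 0, "ay": 0, "az": 0, "grip": 0}, {"dx": 8.2, "dy": -30.6, "dz": 0, "ax": 0, "ay": 0, "az": 0, "grip": 0}, {"dx": 8.2, "dy": -30.6, "dz": 0, "ax": 0, "ay": 0, "az": 0, "grip": 0}, {"dx": 8.2, "dy": -30.6, "dz": 0, "ax": 0, "ay": 0, "az": 0, "grip": 0}, {"dx": 8.2, "dy": -30.6, "dz": 0, "ax": 0, "ay": 0, "az": 0, "grip": 0}, {"dx": 8.2, "dy": -30.6, "dz": 0, "ax": 0, "ay": 0, "az": 0, "grip": 0}, {"dx": 8.2, "dy": -30.6, "dz": 0, "ax": 0, "ay": 0, "az": 0, "grip": 0}, {"dx": 8.2, "dy": -30.6, "dz": 0, "ax": 0, "ay": 0, "az": 0, "grip": 0}, {"dx": 8.2, "dy": -30.6, "dz": 0, "ax": 0, "ay": 0, "az": 0, "grip": 0}, {"dx": 8.2, "dy": -30.6, "dz": 0, "ax": 0, "ay": 0, "az": 0, "grip": 0}, {"dx": 8.2, "dy": -30.6, "dz": 0, "ax": 0, "ay": 0, "az": 0, "grip": 0}, {"dx": 8.2, "dy": -30.6, "dz": 0, "ax": 0, "ay": 0, "az": 0, "grip": 0}, {"dx": 8.2, "dy": -30.6, "dz": 0, "ax": 0, "ay": 0, "az": 0, "grip": 0}, {"dx": 8.2, "dy": -30.6, "dz": 0, "ax": 0, "ay": 0, "az": 0, "grip": 0}, {"dx": 8.2, "dy": -30.6, "dz": 0, "ax": 0, "ay": 0, "az": 0, "grip": 0}, {"dx": 0, "dy": 0, "dz": 0, "ax": 0, "ay": 0, "az": 0, "grip": 0}, {"dx": 0, "dy": 0, "dz": 0, "ax": 0, "ay": 0, "az": 0, "grip": 0}]'

```text
clock: 5.92
position: [0.5038, 0.3155, 0.4021]
ee_rot: [0.0, 0.999, 0.04, -0.001]
contact_force: [-0.1, -0.4, 0.2]
width: 0.0856
gripper_force: 0.0
```

```bash
python3 - <<'E'
from h import *
d=grab('scene')['image'];e=grab('top')['image']
c=np.vstack([cv2.resize(d[140:205,285:385],(800,300)[:2],interpolation=2) if 0 else cv2.resize(d[140:190,285:385],(600,300),interpolation=2),cv2.resize(e[185:255,310:450],(600,300),interpolation=2)])
cv2.imwrite('pics/l2.png',cv2.cvtColor(c,cv2.COLOR_RGB2BGR))
E
```

```text
(no output)
```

View pics/l2.png

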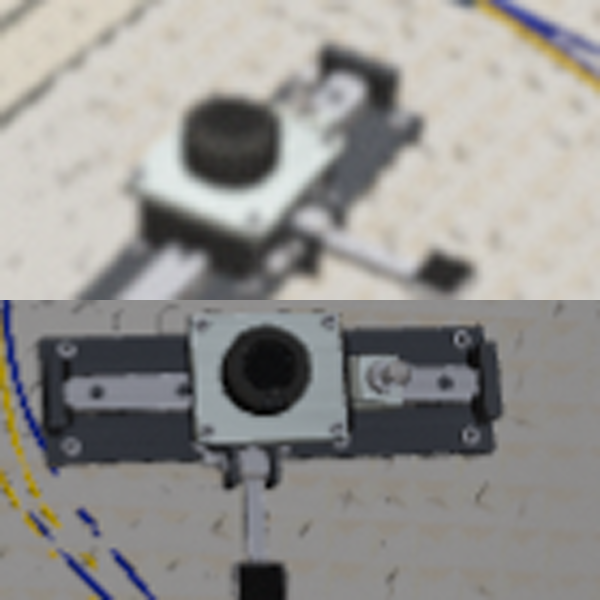

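The lever stays down with its pad at (265,580) in the lower half of the crop, and the carriage has not moved. The nipple is at about (395,372) there.

jog_arm --plan '[{"dx": 0, "dy": 1, "dz": 25.5, "ax": 0, "ay": 0, "az": 0, "grip": 0}, {"dx": 0, "dy": 0, "dz": 25.5, "ax": 0, "ay": 0, "az": 0, "grip": 0}, {"dx": 0, "dy": 0, "dz": 25.5, "ax": 0, "ay": 0, "az": 0, "grip": 0}, {"dx": 0, "dy": 0, "dz": 25.5, "ax": 0, "ay": 0, "az": 0, "grip": 0}, {"dx": 0, "dy": 0, "dz": 25.5, "ax": 0, "ay": 0, "az": 0, "grip": 0}, {"dx": 0, "dy": 0, "dz": 15, "ax": 0, "ay": 0, "az": 0, "grip": 0}, {"dx": 0, "dy": 0, "dz": 10.5, "ax": 0, "ay": 0, "az": 0, "grip": 0}, {"dx": 0, "dy": 0, "dz": 0, "ax": 0, "ay": 0, "az": 0, "grip": 1}, {"dx": 0, "dy": 0, "dz": 0, "ax": 0, "ay": 0, "az": 0, "grip": 1}, {"dx": 0, "dy": 0, "dz": 0, "ax": 0, "ay": 0, "az": 0, "grip": 1}, {"dx": 0, "dy": 0, "dz": 0, "ax": 0, "ay": 0, "az": 0, "grip": 1}, {"dx": 0, "dy": 0, "dz": 0, "ax": 0, "ay": 0, "az": 0, "grip": 1}, {"dx": 0, "dy": 0, "dz": 0, "ax": 0, "ay": 0, "az": 0, "grip": 1}, {"dx": 0, "dy": 0, "dz": 0, "ax": 0, "ay": 0, "az": 0, "grip": 1}, {"dx": 0, "dy": 0, "dz": 0, "ax": 0, "ay": 0, "az": 0, "grip": 1}]' --grip_force 60

```text
clock: 7.27
position: [0.5042, 0.3134, 0.2517]
ee_rot: [-0.001, 0.999, 0.039, 0.001]
contact_force: [-1.0, 0.6, 6.5]
width: 0.0251
gripper_force: 58.9
```

jog_arm --plan '[{"dx": 0, "dy": 0, "dz": -10, "ax": 0, "ay": 0, "az": 0, "grip": 1}, {"dx": 0, "dy": 0, "dz": -20, "ax": 0, "ay": 0, "az": 0, "grip": 1}, {"dx": 0, "dy": 0, "dz": -25, "ax": 0, "ay": 0, "az": 0, "grip": 1}, {"dx": 0, "dy": 0, "dz": -25, "ax": 0, "ay": 0, "az": 0, "grip": 1}, {"dx": 0, "dy": 0, "dz": -25, "ax": 0, "ay": 0, "az": 0, "grip": 1}, {"dx": 0, "dy": 0, "dz": -25, "ax": 0, "ay": 0, "az": 0, "grip": 1}, {"dx": 0, "dy": 0, "dz": -20, "ax": 0, "ay": 0, "az": 0, "grip": 1}, {"dx": 0, "dy": 0, "dz": 0, "ax": 0, "ay": 0, "az": 0, "grip": 1}, {"dx": 0, "dy": 0, "dz": 0, "ax": 0, "ay": 0, "az": 0, "grip": 1}]' --grip_force 80

```text
clock: 8.02
position: [0.5036, 0.313, 0.4007]
ee_rot: [-0.0, 0.999, 0.039, 0.001]
contact_force: [-0.1, 0.3, -4.6]
width: 0.0245
gripper_force: 85.3
```

```bash
python3 - <<'E'
from h import *
d=grab('scene');e=grab('top')
yp=np.array([-.079,.997,0]);f=np.array([.5283,-.1866,.044]);f[:2]=(np.array([.5283,-.1928,0])+yp*(.0062)-.06*yp)[:2]
n=np.array([.0395,-.4985,.866]);print(f,f+.026*n)
for c,b,nm in((d,(330,140),'s'),(e,(385,185),'t')):
    I=cv2.resize(c['image'][b[1]:b[1]+35,b[0]:b[0]+40],None,fx=15,fy=15,interpolation=2) 
    p=lambda P:tuple(int(v) for v in (proj(c,P)[0]-b+.5)*15-.5)
    print(nm,'foot',p(f),'tip',p(f+.026*n))
    I=cv2.cvtColor(I,cv2.COLOR_RGB2BGR)
    cv2.drawMarker(I,p(f),(0,0,255),0,10);cv2.drawMarker(I,p(f+.026*n),(0,255,0),0,10)
    globals()[nm]=I
cv2.imwrite('pics/n1.png',np.hstack([cv2.resize(s,(400,350)),cv2.resize(t,(400,350))]))
E
```

```text
[ 0.5325502 -0.2464386  0.044    ] [ 0.5335772 -0.2593996  0.066516 ]
s foot (70, 289) tip (109, 162)
t foot (178, 280) tip (292, 245)
```

View pics/n1.png

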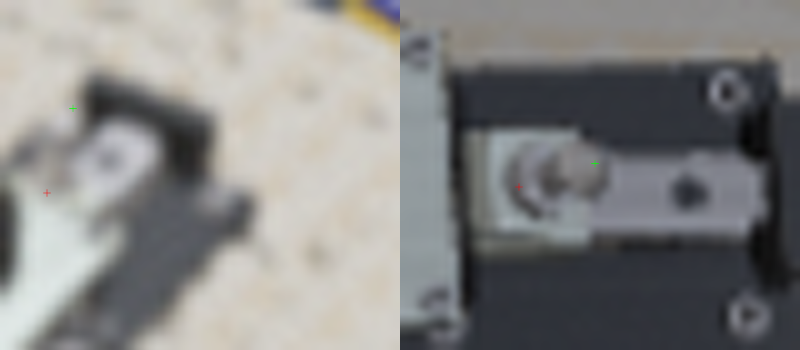

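The right crop (top view) shows the nipple head as a disc at about (580,169), roughly 10 px right of my model, so about 2 mm further towards -y. In the left crop it is only a grey smudge near (45,155). I'll move near and compare the coupler with the nipple directly.

jog_arm --plan '[{"dx": -0.6, "dy": 32, "dz": 0, "ax": 0, "ay": 0, "az": 0, "grip": 1}, {"dx": -0.6, "dy": 32, "dz": 0, "ax": 0, "ay": 0, "az": 0, "grip": 1}, {"dx": -0.6, "dy": 32, "dz": 0, "ax": 0, "ay": 0, "az": 0, "grip": 1}, {"dx": -0.6, "dy": 32, "dz": 0, "ax": 0, "ay": 0, "az": 0, "grip": 1}, {"dx": -0.6, "dy": 32, "dz": 0, "ax": 0, "ay": 0, "az": 0, "grip": 1}, {"dx": -0.6, "dy": 32, "dz": 0, "ax": 0, "ay": 0, "az": 0, "grip": 1}, {"dx": -0.6, "dy": 32, "dz": 0, "ax": 0, "ay": 0, "az": 0, "grip": 1}, {"dx": -0.6, "dy": 32, "dz": 0, "ax": 0, "ay": 0, "az": 0, "grip": 1}, {"dx": -0.6, "dy": 32, "dz": 0, "ax": 0, "ay": 0, "az": 0, "grip": 1}, {"dx": -0.6, "dy": 32, "dz": 0, "ax": 0, "ay": 0, "az": 0, "grip": 1}, {"dx": -0.6, "dy": 32, "dz": 0, "ax": 0, "ay": 0, "az": 0, "grip": 1}, {"dx": -0.6, "dy": 32, "dz": 0, "ax": 0, "ay": 0, "az": 0, "grip": 1}, {"dx": -0.6, "dy": 32, "dz": 0, "ax": 0, "ay": 0, "az": 0, "grip": 1}, {"dx": -0.6, "dy": 32, "dz": 0, "ax": 0, "ay": 0, "az": 0, "grip": 1}, {"dx": -0.6, "dy": 32, "dz": 0, "ax": 0, "ay": 0, "az": 0, "grip": 1}, {"dx": -0.6, "dy": 32, "dz": 0, "ax": 0, "ay": 0, "az": 0, "grip": 1}, {"dx": -0.6, "dy": 32, "dz": 0, "ax": 0, "ay": 0, "az": 0, "grip": 1}, {"dx": -0.6, "dy": 32, "dz": 0, "ax": 0, "ay": 0, "az": 0, "grip": 1}, {"dx": -0.6, "dy": 32, "dz": 0, "ax": 0, "ay": 0, "az": 0, "grip": 1}, {"dx": -0.6, "dy": 32, "dz": 0, "ax": 0, "ay": 0, "az": 0, "grip": 1}]'

```text
clock: 9.78
position: [0.5406, -0.3274, 0.3975]
ee_rot: [-0.002, 0.999, 0.038, -0.002]
contact_force: [1.1, 0.0, -3.8]
width: 0.0242
gripper_force: 85.2
```

jog_arm --plan '[{"dx": -1, "dy": 32, "dz": 0, "ax": 0, "ay": 0, "az": 0, "grip": 1}, {"dx": -1, "dy": 32, "dz": 0, "ax": 0, "ay": 0, "az": 0, "grip": 1}, {"dx": 0, "dy": 0, "dz": 0, "ax": 0.833, "ay": 0, "az": 0, "grip": 1}, {"dx": 0, "dy": 0, "dz": 0, "ax": 0.833, "ay": 0, "az": 0, "grip": 1}, {"dx": 0, "dy": 0, "dz": 0, "ax": 0.833, "ay": 0, "az": 0, "grip": 1}, {"dx": 0, "dy": 0, "dz": 0, "ax": 0.833, "ay": 0, "az": 0, "grip": 1}, {"dx": 0, "dy": 0, "dz": 0, "ax": 0.833, "ay": 0, "az": 0, "grip": 1}, {"dx": 0, "dy": 0, "dz": 0, "ax": 0.835, "ay": 0, "az": 0, "grip": 1}, {"dx": 0, "dy": 0, "dz": 0, "ax": 0, "ay": 0, "az": 0, "grip": 1}, {"dx": 0, "dy": 0, "dz": 0, "ax": 0, "ay": 0, "az": 0, "grip": 1}]'

```text
clock: 10.62
position: [0.544, -0.3909, 0.3973]
ee_rot: [-0.259, 0.965, 0.036, -0.011]
contact_force: [0.4, 0.8, -3.5]
width: 0.0247
gripper_force: 85.3
```

```bash
cat > w.py <<'E'
from h import *
from scipy.spatial.transform import Rotation as Ro
s=sensors.get_state(); q=s['ee_rot']; R=Ro.from_quat([q[1],q[2],q[3],q[0]]).as_matrix(); p=s['position']
print('pos',p,'z',R[:,2],'w',s['width'],'q',s['qpos'].round(2))
n=np.array([.0395,-.4985,.866]); 
def go(T,off):
    t=T+n*(off+.2217); print('target',t,'tool d mm',(R.T@(t-p)*1000).round(1))
    z=-n; print('rot err tool (units)',(R.T@np.cross(R[:,2],z)/np.radians(6)).round(2))
E
python3 -c "
from w import *
go(np.array([.534,-.261,.0665]),.038)"
```

```text
pos [ 0.54396747 -0.3909028   0.39732724] z [-0.04052232  0.49835986 -0.86602275] w 0.024667513165943785 q [-0.82  0.54  1.16  0.33  1.85  0.7 ]
target [ 0.54425815 -0.39046045  0.2914002 ] tool d mm [ 0.7 52.6 91.9]
rot err tool (units) [0.   0.01 0.  ]
```

jog_arm --plan '[{"dx": 0.2, "dy": 13, "dz": 23, "ax": 0, "ay": 0, "az": 0, "grip": 1}, {"dx": 0.2, "dy": 13, "dz": 23, "ax": 0, "ay": 0, "az": 0, "grip": 1}, {"dx": 0.2, "dy": 13, "dz": 23, "ax": 0, "ay": 0, "az": 0, "grip": 1}, {"dx": 0.1, "dy": 13.6, "dz": 23, "ax": 0, "ay": 0, "az": 0, "grip": 1}, {"dx": 0, "dy": 0, "dz": 0, "ax": 0, "ay": 0, "az": 0, "grip": 1}, {"dx": 0, "dy": 0, "dz": 0, "ax": 0, "ay": 0, "az": 0, "grip": 1}]'

```text
clock: 11.12
position: [0.5445, -0.3888, 0.2931]
ee_rot: [-0.259, 0.965, 0.037, -0.011]
contact_force: [-0.5, 0.5, -2.8]
width: 0.0245
gripper_force: 85.2
```

```bash
cat > v.py <<'E'
from w import *
import sys
M=p+R[:,2]*.2397; T=np.array([.534,-.261,.0665]); F=p+R[:,2]*.1817
go(T,.038)
out=[]
for c,b in((grab('scene'),(320,125)),(grab('top'),(375,175))):
    I=cv2.cvtColor(cv2.resize(c['image'][b[1]:b[1]+48,b[0]:b[0]+40],None,fx=10,fy=10,interpolation=2),4)
    I=cv2.convertScaleAbs(I,alpha=1.3)
    u=lambda P:tuple(int(v) for v in (proj(c,P)[0]-b+.5)*10-.5)
    print('tip',u(T),'mouth',u(M),'foot',u(T-.026*n),'flange',u(F))
    for P,k in((T,(0,255,0)),(M,(0,0,255)),(F,(255,0,0)),(T-.026*n,(0,255,255))): cv2.drawMarker(I,u(P),k,0,8)
    out.append(I)
cv2.imwrite('pics/'+sys.argv[1],np.hstack(out))
E
python3 v.py a1.png
```

```text
pos [ 0.54449025 -0.38877288  0.29306186] z [-0.04105273  0.49953007 -0.86532328] w 0.024492320894138185 q [-0.81  0.6   1.31  0.32  1.65  0.64]
target [ 0.54425815 -0.39046045  0.2914002 ] tool d mm [-0.4  2.3  0.6]
rot err tool (units) [-0.01  0.01 -0.  ]
tip (174, 255) mouth (192, 187) foot (148, 339) flange (251, -5)
tip (301, 262) mouth (355, 241) foot (225, 285) flange (540, 184)
```

View pics/a1.png

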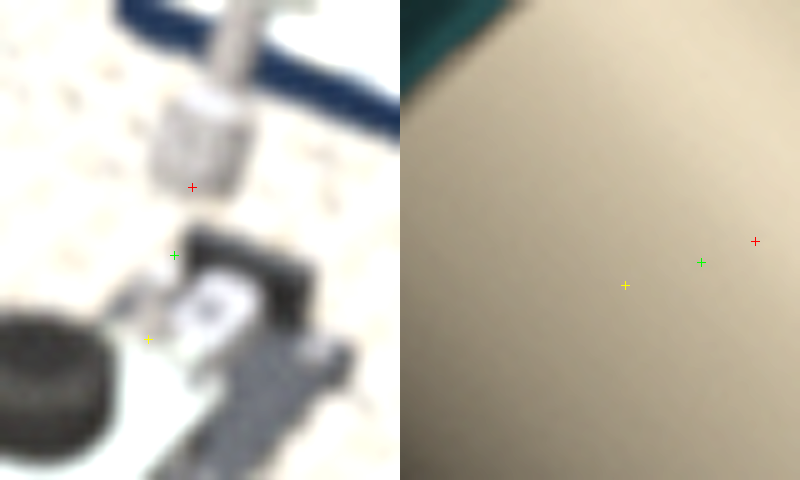

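The left crop (scene view) shows the coupler mouth at about (192,187), which agrees with the robot's own pose to within a pixel. The nipple smudge is near (140,300). The arm hides the top view.

```bash
python3 - <<'E'
from w import *
T=np.array([.534,-.261,.0665])
g=[grab('scene') for _ in range(6)];c=g[0];A=np.mean([x['image'].astype(float) for x in g],0)
b=(322,138);k=22
I=cv2.resize(A[b[1]:b[1]+26,b[0]:b[0]+34],None,fx=k,fy=k,interpolation=2)
I=np.clip((I-90)/(235-90),0,1)**1.5*255; I=cv2.cvtColor(I.astype(np.uint8),4)
u=lambda P:tuple(int(v) for v in (proj(c,P)[0]-b+.5)*k-.5)
a1=np.array([.997,.079,0]);a2=np.cross(n,a1); F=T-.026*n
def circ(h,r,col):
    pts=[u(F+h*n+r*(np.cos(t)*a1+np.sin(t)*a2)) for t in np.linspace(0,2*np.pi,24)]
    cv2.polylines(I,[np.array(pts)],True,col,1); print(h,u(F+h*n))
J=I.copy()
circ(.026,.0025,(0,255,0));circ(.0175,.007,(0,0,255));circ(.006,.0095,(0,200,255))
cv2.imwrite('pics/a2.png',np.vstack([I])) ; cv2.imwrite('pics/a2r.png',J); print(I.shape)
E
```

```text
pos [ 0.54517468 -0.38943058  0.29592597] z [-0.03700356  0.49658639 -0.86719819] w 0.02425413015274858 q [-0.81  0.6   1.31  0.32  1.65  0.64]
0.026 (340, 276)
0.0175 (321, 337)
0.006 (296, 419)
(572, 748, 3)
```

View pics/a2.png

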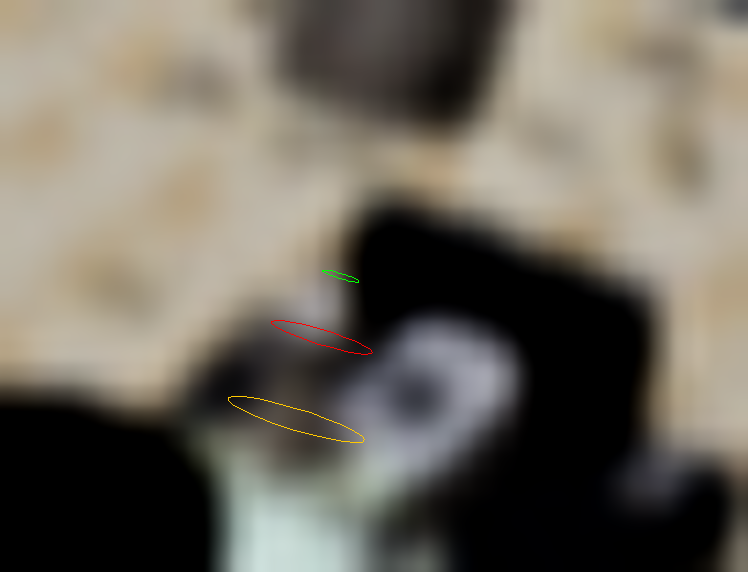

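The cone shows at about (318,300), just left of the model's (331,306). The coupler's bottom edge is centred near (380,105), also slightly left of its prediction, so the relative error is about 1 mm or less. The pose reading varies, so I'll check that.

```bash
python3 - <<'E'
from h import *
P=[];Q=[]
for i in range(8):
    s=sensors.get_state();P.append(s['position']);Q.append(s['qpos']);imaging.get_image('scene')
print(np.round(np.array(P)*1000,1)); print(np.std(Q,0).round(5)); print(np.mean(P,0),s['contact_force'])
E
```

```text
[[ 544.8 -389.6  295.5]
 [ 544.7 -389.6  295.1]
 [ 544.7 -389.5  294.9]
 [ 544.7 -389.5  294.7]
 [ 544.7 -389.5  294.5]
 [ 544.7 -389.5  294.4]
 [ 544.7 -389.5  294.3]
 [ 544.7 -389.5  294.2]]
[3.0e-05 4.6e-04 3.7e-04 4.0e-05 7.0e-05 3.0e-05]
[ 0.54468978 -0.38950645  0.29468128] [-0.5493941  -0.07151101 -3.41782232]
```

jog_arm --plan '[{"dx": 0, "dy": 0, "dz": 0, "ax": 0, "ay": 0, "az": 0, "grip": 1}, {"dx": 0, "dy": 0, "dz": 0, "ax": 0, "ay": 0, "az": 0, "grip": 1}, {"dx": 0, "dy": 0, "dz": 0, "ax": 0, "ay": 0, "az": 0, "grip": 1}, {"dx": 0, "dy": 0, "dz": 0, "ax": 0, "ay": 0, "az": 0, "grip": 1}, {"dx": 0, "dy": 0, "dz": 0, "ax": 0, "ay": 0, "az": 0, "grip": 1}, {"dx": 0, "dy": 0, "dz": 0, "ax": 0, "ay": 0, "az": 0, "grip": 1}, {"dx": 0, "dy": 0, "dz": 0, "ax": 0, "ay": 0, "az": 0, "grip": 1}, {"dx": 0, "dy": 0, "dz": 0, "ax": 0, "ay": 0, "az": 0, "grip": 1}, {"dx": 0, "dy": 0, "dz": 0, "ax": 0, "ay": 0, "az": 0, "grip": 1}, {"dx": 0, "dy": 0, "dz": 0, "ax": 0, "ay": 0, "az": 0, "grip": 1}, {"dx": 0, "dy": 0, "dz": 0, "ax": 0, "ay": 0, "az": 0, "grip": 1}, {"dx": 0, "dy": 0, "dz": 0, "ax": 0, "ay": 0, "az": 0, "grip": 1}]'

```text
clock: 12.92
position: [0.5447, -0.3894, 0.2942]
ee_rot: [-0.259, 0.965, 0.037, -0.01]
contact_force: [-0.4, 0.3, -3.7]
width: 0.0241
gripper_force: 85.3
```

```bash
python3 -c "
from w import *
go(np.array([.534,-.2605,.0665]),.038)
c=grab('scene');print(proj(c,p+R[:,2]*.2397),proj(c,[.534,-.2605,.0665]))"
```

```text
pos [ 0.54470729 -0.38943461  0.29424655] z [-0.03845304  0.49843209 -0.86607552] w 0.024050547790000928 q [-0.82  0.6   1.31  0.32  1.65  0.64]
target [ 0.54425815 -0.38996045  0.2914002 ] tool d mm [-0.5  1.8  2.2]
rot err tool (units) [ 0.   -0.01  0.  ]
[[338.71418554 142.79140549]] [[336.91995218 150.15908683]]
```

jog_arm --plan '[{"dx": 0, "dy": 1.3, "dz": 4, "ax": 0, "ay": 0, "az": 0, "grip": 1}, {"dx": 0, "dy": 0, "dz": 4, "ax": 0, "ay": 0, "az": 0, "grip": 1}, {"dx": 0, "dy": 0, "dz": 4, "ax": 0, "ay": 0, "az": 0, "grip": 1}, {"dx": 0, "dy": 0, "dz": 4, "ax": 0, "ay": 0, "az": 0, "grip": 1}, {"dx": 0, "dy": 0, "dz": 4, "ax": 0, "ay": 0, "az": 0, "grip": 1}, {"dx": 0, "dy": 0, "dz": 0, "ax": 0, "ay": 0, "az": 0, "grip": 1}, {"dx": 0, "dy": 0, "dz": 0, "ax": 0, "ay": 0, "az": 0, "grip": 1}, {"dx": 0, "dy": 0, "dz": 0, "ax": 0, "ay": 0, "az": 0, "grip": 1}, {"dx": 0, "dy": 0, "dz": 0, "ax": 0, "ay": 0, "az": 0, "grip": 1}, {"dx": 0, "dy": 0, "dz": 0, "ax": 0, "ay": 0, "az": 0, "grip": 1}, {"dx": 0, "dy": 0, "dz": 0, "ax": 0, "ay": 0, "az": 0, "grip": 1}, {"dx": 0, "dy": 0, "dz": 0, "ax": 0, "ay": 0, "az": 0, "grip": 1}, {"dx": 0, "dy": 0, "dz": 0, "ax": 0, "ay": 0, "az": 0, "grip": 1}, {"dx": 0, "dy": 0, "dz": 0, "ax": 0, "ay": 0, "az": 0, "grip": 1}]'

```text
clock: 14.13
position: [0.544, -0.3806, 0.2763]
ee_rot: [-0.259, 0.965, 0.037, -0.01]
contact_force: [0.7, -0.3, -3.8]
width: 0.0242
gripper_force: 85.3
```

```bash
python3 - <<'E'
from w import *
T=np.array([.5345,-.26,.0665]);go(T,.02)
g=[grab('scene') for _ in range(4)];c=g[0];A=np.mean([x['image'].astype(float) for x in g],0)
b=(322,134);k=20
I=cv2.resize(A[b[1]:b[1]+28,b[0]:b[0]+34],None,fx=k,fy=k,interpolation=2)
I=np.clip((I-60)/(250-60),0,1)*255; I=cv2.cvtColor(I.astype(np.uint8),4)
u=lambda P:tuple(int(v) for v in (proj(c,P)[0]-b+.5)*k-.5)
for P,col in((T,(0,255,0)),(T-.0085*n,(0,0,255)),(p+R[:,2]*.2397,(255,0,0)),(p+R[:,2]*.2097,(255,0,0))): cv2.drawMarker(I,u(P),col,0,10);print(u(P))
cv2.imwrite('pics/a3.png',I)
E
```

```text
pos [ 0.54399198 -0.3806462   0.2763331 ] z [-0.03833353  0.49837529 -0.86611351] w 0.024191701809608293 q [-0.81  0.6   1.35  0.32  1.61  0.63]
target [ 0.54404715 -0.38048745  0.2758122 ] tool d mm [0.1 0.1 0.5]
rot err tool (units) [ 0.   -0.01 -0.  ]
(303, 333)
(286, 388)
(306, 316)
(367, 118)
```

View pics/a3.png

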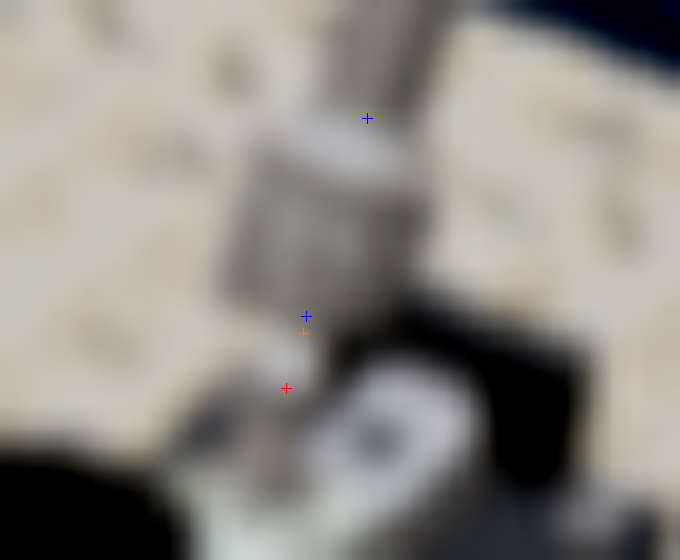

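The coupler hangs right above the nipple, with its mouth centre at about (310,310) and the nipple head at about (285,385) on nearly the same axis, perhaps 1 mm to the left. I'll nudge it and press on.

jog_arm --plan '[{"dx": 0.5, "dy": -0.4, "dz": 2, "ax": 0, "ay": 0, "az": 0, "grip": 1}, {"dx": 0, "dy": 0, "dz": 2, "ax": 0, "ay": 0, "az": 0, "grip": 1}, {"dx": 0, "dy": 0, "dz": 2, "ax": 0, "ay": 0, "az": 0, "grip": 1}, {"dx": 0, "dy": 0, "dz": 2, "ax": 0, "ay": 0, "az": 0, "grip": 1}, {"dx": 0, "dy": 0, "dz": 2, "ax": 0, "ay": 0, "az": 0, "grip": 1}, {"dx": 0, "dy": 0, "dz": 2, "ax": 0, "ay": 0, "az": 0, "grip": 1}, {"dx": 0, "dy": 0, "dz": 1, "ax": 0, "ay": 0, "az": 0, "grip": 1}, {"dx": 0, "dy": 0, "dz": 1, "ax": 0, "ay": 0, "az": 0, "grip": 1}, {"dx": 0, "dy": 0, "dz": 0, "ax": 0, "ay": 0, "az": 0, "grip": 1}, {"dx": 0, "dy": 0, "dz": 0, "ax": 0, "ay": 0, "az": 0, "grip": 1}, {"dx": 0, "dy": 0, "dz": 0, "ax": 0, "ay": 0, "az": 0, "grip": 1}, {"dx": 0, "dy": 0, "dz": 0, "ax": 0, "ay": 0, "az": 0, "grip": 1}]'

```text
clock: 15.33
position: [0.5439, -0.3725, 0.2628]
ee_rot: [-0.26, 0.965, 0.037, -0.011]
contact_force: [1.6, 3.7, -12.9]
width: 0.0242
gripper_force: 84.5
```

```bash
python3 -c "
from w import *
go(np.array([.535,-.2595,.0665]),.0);print(R.T@s['contact_force'],s['moment'])"
```

```text
pos [ 0.54387557 -0.37254919  0.26281888] z [-0.0400064   0.50006727 -0.86506197] w 0.02416445574577702 q [-0.8   0.61  1.38  0.33  1.57  0.63]
target [ 0.54375715 -0.37001745  0.2584922 ] tool d mm [ 0.1 -0.   5. ]
rot err tool (units) [-0.02  0.   -0.  ]
[ 1.9207241   3.35193312 12.91067129] [-0.79062634 -0.2500932  -0.1437264 ]
```

jog_arm --plan '[{"dx": 0, "dy": 0, "dz": 1, "ax": 0, "ay": 0, "az": 0, "grip": 1}, {"dx": 0, "dy": 0, "dz": 1, "ax": 0, "ay": 0, "az": 0, "grip": 1}, {"dx": 0, "dy": 0, "dz": 1, "ax": 0, "ay": 0, "az": 0, "grip": 1}, {"dx": 0, "dy": 0, "dz": 1, "ax": 0, "ay": 0, "az": 0, "grip": 1}, {"dx": 0, "dy": 0, "dz": 0, "ax": 0, "ay": 0, "az": 0, "grip": 1}, {"dx": 0, "dy": 0, "dz": 0, "ax": 0, "ay": 0, "az": 0, "grip": 1}, {"dx": 0, "dy": 0, "dz": 0, "ax": 0, "ay": 0, "az": 0, "grip": 1}, {"dx": 0, "dy": 0, "dz": 0, "ax": 0, "ay": 0, "az": 0, "grip": 1}]'

```text
clock: 16.0
position: [0.5437, -0.3716, 0.2612]
ee_rot: [-0.258, 0.965, 0.037, -0.01]
contact_force: [-0.3, -1.2, -5.2]
width: 0.0243
gripper_force: 85.2
```

```bash
python3 -c "
from w import *
go(np.array([.535,-.2595,.0665]),.0);print(R.T@s['contact_force'],s['moment'])"
```

```text
pos [ 0.54374042 -0.37160697  0.26123807] z [-0.03799768  0.49756716 -0.86659281] w 0.024299299230785883 q [-0.8   0.61  1.38  0.33  1.57  0.62]
target [ 0.54375715 -0.37001745  0.2584922 ] tool d mm [ 0.1 -0.   3.2]
rot err tool (units) [ 0.01 -0.01 -0.  ]
[-0.3659196   3.61371077  3.93809015] [-0.96806634  0.02655791  0.09814131]
```

jog_arm --plan '[{"dx": 0, "dy": 0, "dz": 1, "ax": 0, "ay": 0, "az": 0, "grip": 1}, {"dx": 0, "dy": 0, "dz": 1, "ax": 0, "ay": 0, "az": 0, "grip": 1}, {"dx": 0, "dy": 0, "dz": 1, "ax": 0, "ay": 0, "az": 0, "grip": 1}, {"dx": 0, "dy": 0, "dz": 1, "ax": 0, "ay": 0, "az": 0, "grip": 1}, {"dx": 0, "dy": 0, "dz": 1, "ax": 0, "ay": 0, "az": 0, "grip": 1}, {"dx": 0, "dy": 0, "dz": 1, "ax": 0, "ay": 0, "az": 0, "grip": 1}, {"dx": 0, "dy": 0, "dz": 0, "ax": 0, "ay": 0, "az": 0, "grip": 1}, {"dx": 0, "dy": 0, "dz": 0, "ax": 0, "ay": 0, "az": 0, "grip": 1}, {"dx": 0, "dy": 0, "dz": 0, "ax": 0, "ay": 0, "az": 0, "grip": 1}, {"dx": 0, "dy": 0, "dz": 0, "ax": 0, "ay": 0, "az": 0, "grip": 1}, {"dx": 0, "dy": 0, "dz": 0, "ax": 0, "ay": 0, "az": 0, "grip": 1}, {"dx": 0, "dy": 0, "dz": 0, "ax": 0, "ay": 0, "az": 0, "grip": 1}]'

```text
clock: 17.0
position: [0.5436, -0.3693, 0.2584]
ee_rot: [-0.257, 0.966, 0.037, -0.009]
contact_force: [-1.8, -5.0, 6.6]
width: 0.0242
gripper_force: 86.4
```

```bash
python3 -c "
from w import *
go(np.array([.535,-.2595,.0665]),.0);print(R.T@s['contact_force'],s['moment'])"
```

```text
pos [ 0.54361202 -0.36928509  0.25838039] z [-0.03610227  0.49612298 -0.86750136] w 0.024176795293149925 q [-0.8   0.61  1.39  0.33  1.56  0.62]
target [ 0.54375715 -0.37001745  0.2584922 ] tool d mm [ 0.1  0.6 -0.5]
rot err tool (units) [ 0.03 -0.03  0.  ]
[-2.12695703  0.89726885 -8.17184998] [-0.54504287  0.36256299  0.18732421]
```

jog_arm --plan '[{"dx": 0, "dy": 0, "dz": 1, "ax": 0, "ay": 0, "az": 0, "grip": 1}, {"dx": 0, "dy": 0, "dz": 1, "ax": 0, "ay": 0, "az": 0, "grip": 1}, {"dx": 0, "dy": 0, "dz": 1, "ax": 0, "ay": 0, "az": 0, "grip": 1}, {"dx": 0, "dy": 0, "dz": 1, "ax": 0, "ay": 0, "az": 0, "grip": 1}, {"dx": 0, "dy": 0, "dz": 1, "ax": 0, "ay": 0, "az": 0, "grip": 1}, {"dx": 0, "dy": 0, "dz": 1, "ax": 0, "ay": 0, "az": 0, "grip": 1}, {"dx": 0, "dy": 0, "dz": 1, "ax": 0, "ay": 0, "az": 0, "grip": 1}, {"dx": 0, "dy": 0, "dz": 1, "ax": 0, "ay": 0, "az": 0, "grip": 1}, {"dx": 0, "dy": 0, "dz": 0, "ax": 0, "ay": 0, "az": 0, "grip": 1}, {"dx": 0, "dy": 0, "dz": 0, "ax": 0, "ay": 0, "az": 0, "grip": 1}, {"dx": 0, "dy": 0, "dz": 0, "ax": 0, "ay": 0, "az": 0, "grip": 1}, {"dx": 0, "dy": 0, "dz": 0, "ax": 0, "ay": 0, "az": 0, "grip": 1}, {"dx": 0, "dy": 0, "dz": 0, "ax": 0, "ay": 0, "az": 0, "grip": 1}, {"dx": 0, "dy": 0, "dz": 0, "ax": 0, "ay": 0, "az": 0, "grip": 1}]'

```text
clock: 18.17
position: [0.5433, -0.3657, 0.2523]
ee_rot: [-0.257, 0.966, 0.037, -0.008]
contact_force: [-1.8, -6.6, 11.5]
width: 0.0239
gripper_force: 86.8
```

```bash
python3 -c "
from w import *
go(np.array([.535,-.2595,.0665]),.0);print(R.T@s['contact_force'],s['moment'])"
```

```text
pos [ 0.5433107  -0.36566759  0.25231663] z [-0.03537296  0.49548105 -0.8678982 ] w 0.023944182506962477 q [-0.79  0.61  1.41  0.33  1.54  0.62]
target [ 0.54375715 -0.37001745  0.2584922 ] tool d mm [ 0.1  0.7 -7.5]
rot err tool (units) [ 0.04 -0.04  0.  ]
[ -2.2766166   -0.08655457 -13.18984086] [-0.46079793  0.48240162  0.23987723]
```

jog_arm --plan '[{"dx": 0, "dy": 0, "dz": 1, "ax": 0, "ay": 0, "az": 0, "grip": 1}, {"dx": 0, "dy": 0, "dz": 1, "ax": 0, "ay": 0, "az": 0, "grip": 1}, {"dx": 0, "dy": 0, "dz": 1, "ax": 0, "ay": 0, "az": 0, "grip": 1}, {"dx": 0, "dy": 0, "dz": 1, "ax": 0, "ay": 0, "az": 0, "grip": 1}, {"dx": 0, "dy": 0, "dz": 1, "ax": 0, "ay": 0, "az": 0, "grip": 1}, {"dx": 0, "dy": 0, "dz": 1, "ax": 0, "ay": 0, "az": 0, "grip": 1}, {"dx": 0, "dy": 0, "dz": 0, "ax": 0, "ay": 0, "az": 0, "grip": 1}, {"dx": 0, "dy": 0, "dz": 0, "ax": 0, "ay": 0, "az": 0, "grip": 1}, {"dx": 0, "dy": 0, "dz": 0, "ax": 0, "ay": 0, "az": 0, "grip": 1}, {"dx": 0, "dy": 0, "dz": 0, "ax": 0, "ay": 0, "az": 0, "grip": 1}, {"dx": 0, "dy": 0, "dz": 0, "ax": 0, "ay": 0, "az": 0, "grip": 1}, {"dx": 0, "dy": 0, "dz": 0, "ax": 0, "ay": 0, "az": 0, "grip": 1}]'

```text
clock: 19.17
position: [0.543, -0.3622, 0.2487]
ee_rot: [-0.258, 0.965, 0.038, -0.008]
contact_force: [-3.7, -7.0, 17.7]
width: 0.0245
gripper_force: 87.7
```

```bash
python3 -c "
from w import *
go(np.array([.535,-.2595,.0665]),.0);print(R.T@s['contact_force'],s['moment'])"
```

```text
pos [ 0.54303353 -0.36222277  0.24868196] z [-0.03499901  0.49730394 -0.86687015] w 0.024484099576486524 q [-0.79  0.61  1.42  0.33  1.53  0.62]
target [ 0.54375715 -0.37001745  0.2584922 ] tool d mm [  0.2   1.9 -12.4]
rot err tool (units) [ 0.02 -0.04  0.  ]
[ -4.1218956   -3.03954881 -18.63510648] [0.33360315 0.6434404  0.37199428]
```

jog_arm --plan '[{"dx": 0, "dy": 0, "dz": 1, "ax": 0, "ay": 0, "az": 0, "grip": 1}, {"dx": 0, "dy": 0, "dz": 1, "ax": 0, "ay": 0, "az": 0, "grip": 1}, {"dx": 0, "dy": 0, "dz": 0, "ax": 0, "ay": 0, "az": 0, "grip": 1}, {"dx": 0, "dy": 0, "dz": 0, "ax": 0, "ay": 0, "az": 0, "grip": 1}, {"dx": 0, "dy": 0, "dz": 0, "ax": 0, "ay": 0, "az": 0, "grip": 1}, {"dx": 0, "dy": 0, "dz": 0, "ax": 0, "ay": 0, "az": 0, "grip": 1}, {"dx": 0, "dy": 0, "dz": 0, "ax": 0, "ay": 0, "az": 0, "grip": 1}, {"dx": 0, "dy": 0, "dz": 0, "ax": 0, "ay": 0, "az": 0, "grip": 1}, {"dx": 0, "dy": 0, "dz": 0, "ax": 0, "ay": 0, "az": 0, "grip": 1}, {"dx": 0, "dy": 0, "dz": 0, "ax": 0, "ay": 0, "az": 0, "grip": 1}, {"dx": 0, "dy": 0, "dz": 0, "ax": 0, "ay": 0, "az": 0, "grip": 1}, {"dx": 0, "dy": 0, "dz": 0, "ax": 0, "ay": 0, "az": 0, "grip": 1}]'

```text
clock: 20.17
position: [0.5429, -0.361, 0.2483]
ee_rot: [-0.259, 0.965, 0.038, -0.008]
contact_force: [-3.6, -7.4, 23.0]
width: 0.0243
gripper_force: 88.3
```

```bash
python3 - <<'E'
from w import *
go(np.array([.535,-.2595,.0665]),.0);print(R.T@s['contact_force'],s['moment'])
c=grab('scene');b=(290,90);I=cv2.resize(c['image'][b[1]:b[1]+85,b[0]:b[0]+110],None,fx=7,fy=7,interpolation=2)
cv2.imwrite('pics/z.png',cv2.cvtColor(I,4))
E
```

```text
pos [ 0.54291773 -0.36096771  0.248291  ] z [-0.03457712  0.49852445 -0.86618577] w 0.02429913836184148 q [-0.79  0.61  1.42  0.33  1.53  0.62]
target [ 0.54375715 -0.37001745  0.2584922 ] tool d mm [  0.2   2.8 -13.4]
rot err tool (units) [ 0.   -0.05  0.  ]
[ -4.07183004  -5.3569079  -23.46117008] [0.94810345 0.80610849 0.47461842]
```

View pics/z.png

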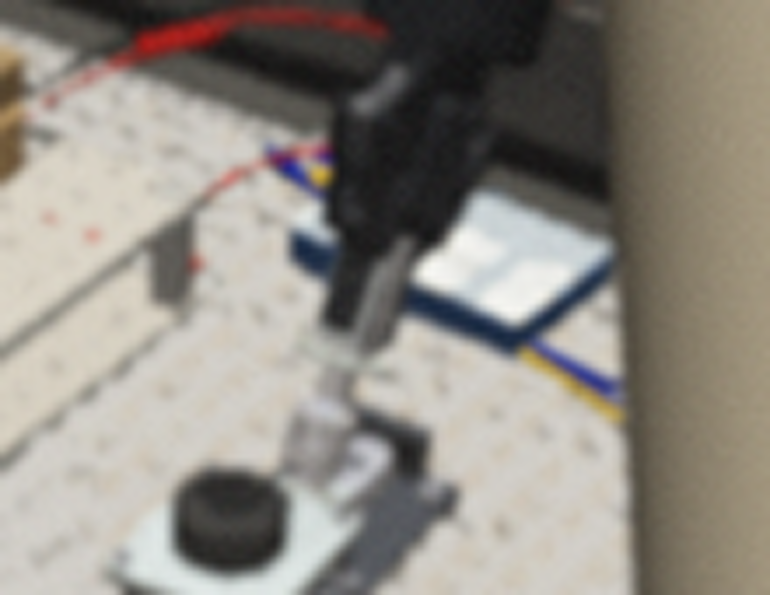

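The crop shows the coupler seated on the nipple at about (320,440), with the barrel pushed in and the flange close above the tube. The force rises stiffly, which means the end of the stroke.

```bash
python3 -c "
from rig import manip;print(manip.sign_off())"
```

```text
the job is handed in; nothing more can be done
None
```

I handed the job in at about 20 s of the 61 s allowed, and no verdict was returned. In the camera views the brake lever is latched and the coupler sits on the nipple. The pushing force rose stiffly to about 23 N, which I read as the end of the barrel's stroke, and the gun is still gripped and pressed in.

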